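Hold sprung tweezers at the gap marked on a gauge

TASK

Check the big sprung tweezers on the tip gauge: lift them off their rest and bring them over the gauge, tips just above its white plate without touching it, squeezed so that one tip stands over the red bar and the other over the blue bar. Keep the tips steady over the bars for two seconds and finish like that, still holding and squeezing the tweezers in the air. Do not pinch the tips together on the way, and leave the gauge's sliding bar, the code scanner, the phone and the stapler where they are.

Things in the scene. Friction and masses are not known exactly. Their poses are not given: they have to be found in the camera images.
- tweezers: Large steel tweezers lying flat on a rest, 197 x 53 x 14 mm, 60 g (+-30 %). Origin: underside, on the centre line, midway between the two ribbed orange grip pads (pinch there along y; pads 18 mm long in x, z 0 to 14 mm). x points to the tips (at x = +70), y to the left blade, z up. Bow (closed end) at x = -101 to -127, hinges at x = -110. Open: 52 mm wide over the pads, tips 40 mm apart.
- blade_left (a joint): Angle of the left blade, rad: 0 open, grows as squeezed, stop at 0.105; the right blade is coupled to it and always equal. Tip distance = 40 mm - 360 mm x angle; width over the pads = about 52 mm - 220 mm x angle (1 mm of squeeze closes the tips 1.64 mm). Sprung open: each pad pushes back with 5.5 N open, 11 N shut; let go, they spring open.
- tip_left (a point): underside of the left blade's tip, 3 mm wide; open it is at x = 70, y = +20, z = 3 mm in the frame of the tweezers
- tip_right (a point): underside of the right blade's tip; open it is at x = 70, y = -20, z = 3 mm in the frame of the tweezers
- rest: Fixed black rest, base 190 x 70 x 6 mm. Origin: underside, below the tweezers' origin; axes like theirs. They lie 36 mm above the desk on two grey saddles (x = 33 to 47, 70 mm wide; x = -121 to -107, 40 mm wide) with upturned ends 7 mm higher: lift straight up. Below and beside the grip pads there is only the base.
- gauge: Fixed gauge: dark foot 90 x 120 x 8 mm, grey column, white top plate 70 x 110 mm (x -23 to +47) with its face 48.5 mm above the desk. Origin: underside, below the red bar's x. y: the line across which the gap is marked; z up. The bars lie near the -x edge: bring the tweezers in from the -x side, tips towards +x. At x = 29 to 43 is the sliding bar's thumb screw, 10 mm above the plate.
- mark_red (a point): centre of the top of the fixed red bar, 22 mm (x) x 6 mm (y) x 1.5 mm, at x = 0, y = -10, z = 50 mm in the gauge frame; its axes are the gauge's
- mark_blue (a point): centre of the top of the blue bar of the same size, at x = 0, y = +4 mm + cursor, z = 50 mm in the gauge frame; its axes are the gauge's. It differs from day to day.
- cursor (a joint): position of the sliding blue bar, m, 0 to 0.012: the bars' centres are 14 mm + this value apart. Stiff; not to be moved.
- code_scanner: black hand-held code scanner lying on the desk, 152 x 64 x 50 mm; leave alone. Origin: centre of its underside
- phone: black phone lying on the desk, 148 x 72 x 8 mm; leave alone. Origin: centre of its underside
- stapler: blue stapler on the desk, 134 x 34 x 49 mm; leave alone. Origin: centre of its underside
Mind the look-alikes: they are no part of the job. Several things have the shape of the tweezers; the one meant has the colours described above.

How it is judged:
By the outcome, as a careful person would: the job done as asked, in the order asked, and still so for the second after the job is handed in, while the arm keeps its last pose, push and grip.
It also fails if it takes over 54 s, if anything falls off the work surface, if the arm or the gripper's body presses on something with over 40 N, if the wrist force passes 120 N, or if a joint passes its speed limit or range.

ROBOT

A 6-joint arm with a two-finger parallel gripper is mounted at the origin on a cart in front of the work surface, level with it; the furniture and walls round the work are solid. World frame = base frame: x ahead of the robot, y to its left, z up, the work surface at z = 0. Lengths are in m, angles in degrees, forces in N, time in s.
With the tool pointing down it reaches from about 0.4 to 0.825 m from the base axis. Payload 7 kg.
Tool frame: the origin (TCP) lies on the centre line of the jaws, within the pads' length; the fingertips stand 19 mm ahead of it and the grasp point (between the pads) is the TCP; z points along the fingers, y is the line along which they close (so a half turn about z gives the same grasp; the last joint's range is limited). The gripper opens to 88 mm and grips with 3 to 60 N. Pads are 19 mm wide; open, the fingers measure 130 mm over their backs; the gripper's body (78 mm by 193 mm) begins 47 mm behind the grasp point.
Start: joints at [83.658, 20.546, 0.682, 0, -70.136, -16.507], TCP at [0.262, 0.622, 0.246] pointing down, gripper open.
Joint ranges: [-176.03, 176.03], [-82.01, 121.73], [-58.28, 71.71], [-173.87, 95.51], [-174.79, -0.11], [-173.66, 173.66]. Speed limits (degrees/s): [136.94, 136.94, 172.46, 180, 180, 180].

INTERFACE

Orientations are given as [roll, pitch, yaw] about the fixed x, y, z axes, in that order (R = Rz(yaw) Ry(pitch) Rx(roll)).
In Python, from plant import * gives the robot as it stands. The module is installed in compiled form; this text tells all that it offers.
- The arm moves only by the tool play_rows, never from a script. Its argument "deltas" is a list of rows, each a list of 6 numbers: the shift along the world's x, y, z scaled (see below), then the turn, a rotation vector about the world's x, y, z scaled (see below). A call has 1 to 10 rows; each row shifts and turns the commanded pose from where the row before left it; what a row does not reach is not made up. The controller multiplies each number of a shift by 800 mm and each number of a turn by 180 degrees. A row lasts 1/10 s, in which the tool goes at most 50 mm and 8.59 degrees, less where a joint would pass 70% of its speed; a pose out of reach is approached as far as the arm can. A call with a number of a shift or a turn outside -1 to 1 is refused whole. A call with a gripper value outside its range is refused whole. "gripper" is the gripper command: -1 is shut, 1 is fully open, values between are in proportion, set as the call begins (left out, the last holds). The fingers move at their own pace and stop on an object; the grip force is fixed at half the most. Time passes only in rows, so rows that do not move let the fingers close. It gives the time, the measured TCP pose, the force, the opening and the grip force at its end, in the units of the state.
- get_obs(): the state, without advancing time (a new reading comes with each control period).
- snapshot(name): name is "scene" or "top" or "wrist"; returns (picture, depth): 384x512x3 uint8, blue, green, red; 384x512 float32, m along the optical axis (not along the pixel's ray), 0 where there is no reading.
- camera_model(name): a dict with "fx", "fy", "cx", "cy" (pixels), "world_to_cam" (4x4, takes a point from world to camera coordinates). Camera axes: x right, y down, z forward; pixel columns grow to the right and rows downward; lengths in m; the calibration is good to about 2 mm. A picture is of the moment at which its call begins: read the wrist's pose just before it. camera_model takes no time and is no camera call; for the wrist camera it gives the pose at the moment of the call.
- close_job(): hands the job in; it is judged then, once.
The state is a dict: "clock": time; "joint_pos": joint angles; "qvel": joint speeds; "tau": joint torques, N m; "tool_pos": TCP position; "orientation": TCP orientation; "force": force on the tool from outside, world axes, zero at the start; "moment": the same for the moment, N m; "opening": finger opening in m; "gripper_force": force on a finger pad.
Only numpy, scipy, OpenCV 4.12 (cv2) and the standard library are available. Lean on these libraries where they do the work, as an engineer would, in place of code of your own. Each camera call takes 0.05 s, during which the arm holds its last target. There are 200 camera calls.

## Working session

There is one attempt and no reset: what is moved stays moved. The work goes in short steps, Python scripts to look and compute and a tool call to move; the robot and the scene stay as the last step left them, time stands still between calls to the robot, and variables do not carry over. Pictures are saved under pics/ and viewed, at most 10 in all, crops included, and the job is handed in when it is done.

Besides the shell and the picture viewer there is one more tool, called after ">>>" by a JSON object that holds its "api" and its "payload", one argument or row to a line. play_rows: Moves the arm, as the interface text tells. Its arguments: {"type":"object","properties":{"deltas":{"type":"array","items":{"type":"array","items":{"type":"number","minimum":-1,"maximum":1}}},"gripper":{"type":"number"}},"required":["deltas"]}

```bash
mkdir -p pics
cat > h.py <<'E'
from plant import *
import numpy as np, cv2
def ray(m,u,v,z):
    T=np.linalg.inv(m["world_to_cam"]); d=T[:3,:3]@np.array([(u-m["cx"])/m["fx"],(v-m["cy"])/m["fy"],1]); o=T[:3,3]
    return o+d*(z-o[2])/d[2]
def pix(m,p):
    q=m["world_to_cam"]@np.r_[p,1]; return m["fx"]*q[0]/q[2]+m["cx"],m["fy"]*q[1]/q[2]+m["cy"]
E
python3 - <<'E'
from h import *
o=get_obs();print(o)
ims=[]
for n in("scene","top","wrist"):
    p,d=snapshot(n);np.savez(f"pics/{n}0.npz",p=p,d=d,**camera_model(n));cv2.imwrite(f"pics/{n}0.png",p);ims.append(p)
cv2.imwrite("pics/t0.png",cv2.resize(ims[1],(800,600)))
E
```

```text
{'clock': 0.0, 'joint_pos': array([ 8.36572253e+01,  2.05919796e+01,  6.33091844e-01, -2.04348135e-02,
       -7.01350022e+01, -1.65038242e+01]), 'qvel': array([-0.03992248, -0.05417564,  0.02006456, -0.14966627, -0.00270754,
       -0.07753364]), 'tau': array([ 7.34117912e-04, -5.82710373e+01,  2.93064415e+01,  6.99800581e+00,
        6.95346709e-03, -1.59070282e-04]), 'tool_pos': array([0.26195488, 0.6215977 , 0.24461034]), 'orientation': array([ 1.79904521e+02, -8.25642052e-03, -2.28535517e+01]), 'force': array([-0.5995914 , -0.05207395, -0.5825522 ]), 'moment': array([-0.00499729, -0.0076389 ,  0.04841947]), 'gripper_force': 0.0, 'opening': 0.08763077374823361}
```

View pics/t0.png

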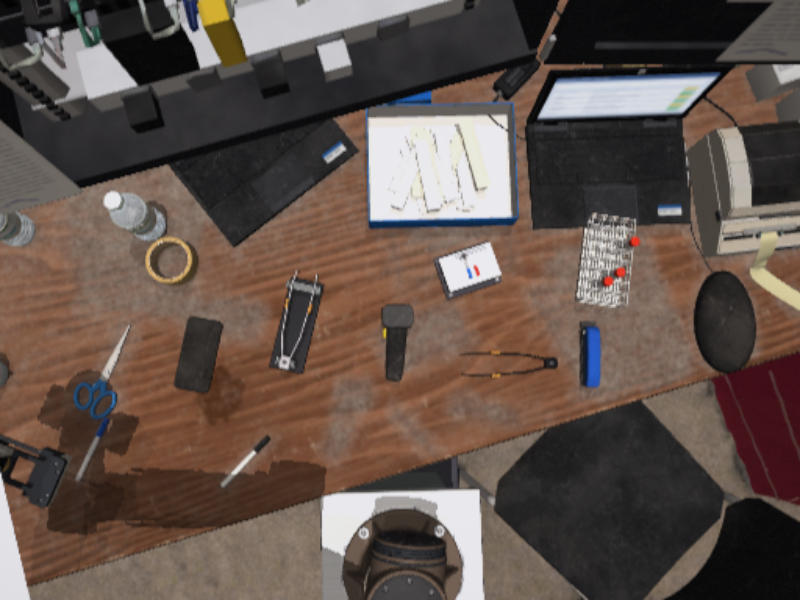

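View pics/scene0.png

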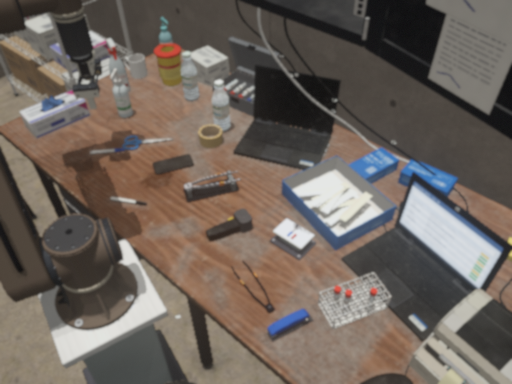

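The top view (800x600 scale) shows the steel tweezers on the black rest at about (297,322) with orange pads at (287,307) and (317,312), tips up. The gauge is at (468,268) with the blue bar at (469,271) and the red bar at (477,270). The black tweezers at (510,364) are the look-alike, and the scanner stands between rest and gauge.

Run:
```python
from h import *
z=np.load("pics/top0.npz");p=z["p"];m=z
hsv=cv2.cvtColor(p,cv2.COLOR_BGR2HSV)
def blobs(lo,hi,box,h):
    x0,y0,x1,y1=[int(a*.64) for a in box]
    k=cv2.inRange(hsv,lo,hi);q=np.zeros_like(k);q[y0:y1,x0:x1]=k[y0:y1,x0:x1]
    n,l,s,c=cv2.connectedComponentsWithStats(q)
    for i in range(1,n):
        if s[i,4]>=3: print(s[i,4],c[i].round(1),ray(m,*c[i],h).round(4))
print("orange");blobs((8,120,120),(25,255,255),(265,265,330,375),.043)
print("red");blobs((0,120,120),(6,255,255),(430,235,510,300),.05)
print("blue");blobs((100,120,100),(130,255,255),(430,235,510,300),.05)
x0,y0,x1,y1=[int(a*.64) for a in(430,235,510,300)]
k=np.zeros(p.shape[:2],np.uint8);k[y0:y1,x0:x1]=(p[y0:y1,x0:x1].min(2)>150)*255
c=max(cv2.findContours(k,0,2)[0],key=cv2.contourArea);r=cv2.minAreaRect(c)
for u in cv2.boxPoints(r):print(u,ray(m,*u,.0485).round(4))
for n,u in(("bow",(285,364)),("tipL",(291,275)),("tipR",(317,279))):print(n,ray(m,u[0]*.64,u[1]*.64,.045).round(4))
for n,u in(("scanner",[(383,306),(412,306),(400,380),(386,378)]),("phone",[(190,318),(206,390)])):print(n,[ray(m,a*.64,b*.64,.03).round(3)[:2] for a,b in u])
w=camera_model("wrist");T=np.linalg.inv(w["world_to_cam"]);print("wristcam",T.round(3).tolist(),w["fx"])
```

```text
orange
100 [200.1 173. ] [0.5895 0.1632 0.043 ]
62 [178.5 173.1] [0.5911 0.2306 0.043 ]
90 [177.3 179.5] [0.5711 0.2346 0.043 ]
33 [208.2 180.1] [0.5665 0.1384 0.043 ]
84 [175.8 188.1] [0.5439 0.2394 0.043 ]
10 [183.  193.5] [0.5265 0.2172 0.043 ]
304 [204.9 214.8] [0.4585 0.1504 0.043 ]
11 [197.8 197.3] [0.5135 0.1714 0.043 ]
113 [173.5 213.3] [0.4656 0.2473 0.043 ]
3 [209.7 210.3] [0.4719 0.1353 0.043 ]
15 [170.3 230.8] [0.4119 0.2576 0.043 ]
30 [207.1 236.2] [0.3921 0.1446 0.043 ]
22 [173.5 238. ] [0.3895 0.2478 0.043 ]
15 [197.3 238.1] [0.3871 0.1746 0.043 ]
red
11 [304.8 172.7] [ 0.5811 -0.1639  0.05  ]
blue
11 [300.1 174.5] [ 0.5758 -0.1489  0.05  ]
[280.4     165.20001] [ 0.6071 -0.0885  0.0485]
[313.4     154.20001] [ 0.6395 -0.1934  0.0485]
[321.30002 177.90002] [ 0.5637 -0.2149  0.0485]
[288.30002 188.90002] [ 0.5318 -0.1106  0.0485]
bow [0.4042 0.2201 0.045 ]
tipL [0.5809 0.2063 0.045 ]
tipR [0.5716 0.1546 0.045 ]
scanner [array([0.516, 0.024]), array([ 0.514, -0.034]), array([ 0.367, -0.006]), array([0.371, 0.022])]
phone [array([0.501, 0.411]), array([0.358, 0.379])]
wristcam [[-0.388, -0.88, -0.274, 0.336], [-0.922, 0.371, 0.116, 0.591], [-0.0, 0.298, -0.955, 0.382], [0.0, 0.0, 0.0, 1.0]] 276.18449857630753
```

>>> {"api": "play_rows", "payload": {
  "deltas": [
    [0.03,-0.053,0,0,0,0.0055],
    [0.03,-0.053,0,0,0,0.0055],
    [0.03,-0.053,0,0,0,0.0055],
    [0.03,-0.053,0,0,0,0.0055],
    [0.03,-0.053,0,0,0,0.0055],
    [0.03,-0.053,0,0,0,0.0055],
    [0.03,-0.053,0,0,0,0.0055],
    [0.03,-0.053,0,0,0,0.0055],
    [0.03,-0.053,0,0,0,0.0055],
    [0.03,-0.053,0,0,0,0.0055]
  ],
  "gripper": 1
}}

```text
clock: 1.15
tool_pos: [0.5026, 0.1961, 0.2457]
orientation: [-180.0, -0.0, -12.9]
force: [0.8, 0.2, -1.3]
opening: 0.0878
gripper_force: 0.0
```

>>> {"api": "play_rows", "payload": {
  "deltas": [
    [0,0,0,0,0,0],
    [0,0,0,0,0,0]
  ]
}}

```text
clock: 1.35
tool_pos: [0.5025, 0.1967, 0.2453]
orientation: [180.0, 0.0, -13.1]
force: [-1.0, 0.8, 0.2]
opening: 0.0876
gripper_force: 0.0
```

Run:
```python
from h import *
o=get_obs();m=camera_model("wrist");p,d=snapshot("wrist");print(o["tool_pos"],o["orientation"],o["clock"])
np.savez("pics/w1.npz",p=p,d=d,**m)
cv2.imwrite("pics/w1.png",cv2.resize(p,(800,600),interpolation=cv2.INTER_CUBIC))
```

```text
[0.50246104 0.19673232 0.24531718] [ 1.79986169e+02  2.16269947e-02 -1.31268985e+01] 1.35
```

View pics/w1.png

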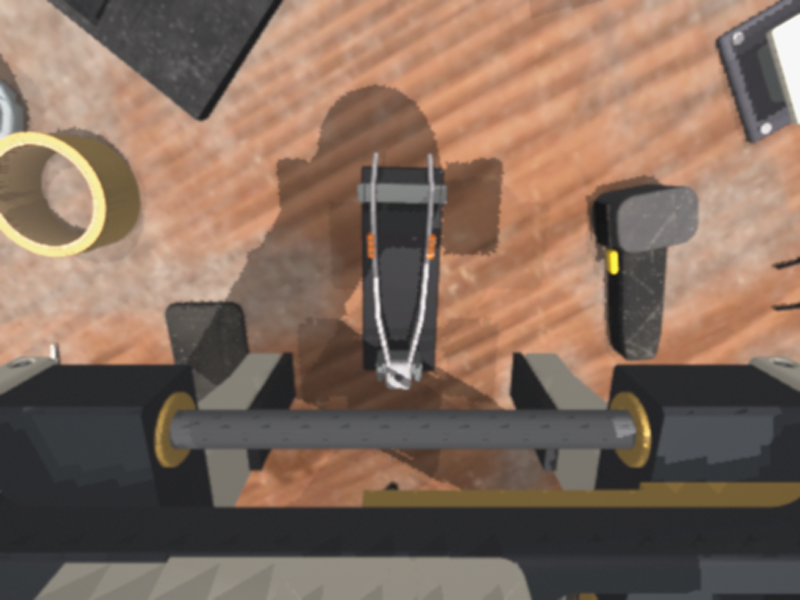

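The wrist view (800x600) shows the tweezers on the black rest: orange pads at (371,246) and (431,247), tips at (376,155) and (430,155), bow at (399,376). The tweezers are nearly aligned with the tool.

Run:
```python
from h import *
z=np.load("pics/w1.npz");p=z["p"];m=z
hsv=cv2.cvtColor(p,cv2.COLOR_BGR2HSV);k=cv2.inRange(hsv,(3,150,120),(22,255,255))
q=np.zeros_like(k);q[145:170,232:284]=k[145:170,232:284]
n,l,s,c=cv2.connectedComponentsWithStats(q);P=[]
for i in range(1,n):
    print(s[i],c[i]); 
    if s[i,4]>15:P.append(ray(m,*c[i],.047))
P=np.array(P);print(P)
t=[ray(m,u*.64,v*.64,.044) for u,v in((376,155),(430,155))];b=ray(m,399*.64,376*.64,.043)
print(t,b);d=(t[0]+t[1])/2-b;print("yaw tip-bow",np.degrees(np.arctan2(d[1],d[0])))
d=P[0]-P[1];print(np.degrees(np.arctan2(d[1],d[0])),P.mean(0))
```

```text
[235 149   4  16  49] [236.55102041 156.83673469]
[275 150   4   4  12] [276.66666667 151.91666667]
[274 155   5   3  12] [276.16666667 156.08333333]
[274 159   4   7  17] [275.35294118 161.70588235]
[[0.52719654 0.21747361 0.047     ]
 [0.51049066 0.1724135  0.047     ]]
[array([0.59115957, 0.19636109, 0.044     ]), array([0.58202751, 0.15719576, 0.044     ])] [0.4090362  0.22162082 0.043     ]
yaw tip-bow -14.173758350363586
69.65791429420855 [0.5188436  0.19494355 0.047     ]
```

>>> {"api": "play_rows", "payload": {
  "deltas": [
    [0.0225,-0.0028,-0.02,0,0,-0.005],
    [0,0,-0.05,0,0,0],
    [0,0,-0.05,0,0,0],
    [0,0,-0.05,0,0,0],
    [0,0,-0.04,0,0,0],
    [0,0,-0.025,0,0,0],
    [0,0,-0.0175,0,0,0],
    [0,0,0,0,0,0],
    [0,0,0,0,0,0]
  ]
}}

```text
clock: 2.3
tool_pos: [0.5199, 0.1969, 0.0437]
orientation: [180.0, 0.0, -13.7]
force: [0.1, 0.1, -0.2]
opening: 0.0875
gripper_force: 0.0
```

>>> {"api": "play_rows", "payload": {
  "deltas": [
    [0,0,0,0,0,0],
    [0,0,0,0,0,0],
    [0,0,0,0,0,0],
    [0,0,0,0,0,0],
    [0,0,0,0,0,0],
    [0,0,0,0,0,0]
  ],
  "gripper": 0.0
}}

```text
clock: 2.9
tool_pos: [0.5203, 0.1957, 0.0438]
orientation: [-180.0, -0.0, -13.9]
force: [0.3, 0.1, 2.3]
opening: 0.0463
gripper_force: 7.2
```

>>> {"api": "play_rows", "payload": {
  "deltas": [
    [0,0,0,0,0,0],
    [0,0,0,0,0,0],
    [0,0,0,0,0,0],
    [0,0,0,0,0,0],
    [0,0,0,0,0,0],
    [0,0,0,0,0,0]
  ],
  "gripper": -0.05
}}

```text
clock: 3.5
tool_pos: [0.5204, 0.1959, 0.0438]
orientation: [-180.0, -0.0, -13.8]
force: [1.7, -1.5, 5.3]
opening: 0.0415
gripper_force: 9.4
```

Run:
```python
from h import *
o=get_obs();m=camera_model("wrist");p,d=snapshot("wrist");print(o["tool_pos"],o["orientation"],o["clock"],o["opening"])
np.savez("pics/w2.npz",p=p,d=d,**m)
cv2.imwrite("pics/w2.png",cv2.resize(p,(800,600),interpolation=cv2.INTER_CUBIC))
```

```text
[0.52043062 0.1958584  0.0438158 ] [-1.79980666e+02 -2.86149890e-02 -1.38408611e+01] 3.5 0.04153435012456023
```

View pics/w2.png

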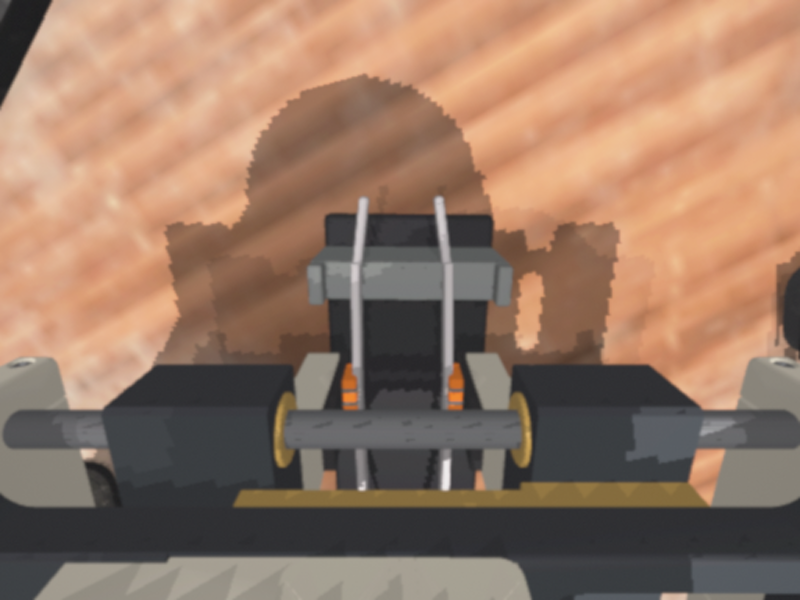

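The tweezers are squeezed at the orange pads at (350,385) and (455,385), with the tips at (363,200) and (438,200), open and symmetric. Lifting straight up.

>>> {"api": "play_rows", "payload": {
  "deltas": [
    [0,0,0.006,0,0,0],
    [0,0,0.0125,0,0,0],
    [0,0,0.025,0,0,0],
    [0,0,0.04,0,0,0],
    [0,0,0.04,0,0,0],
    [0,0,0.015,0,0,0],
    [0,0,0,0,0,0]
  ]
}}

```text
clock: 4.25
tool_pos: [0.5208, 0.1965, 0.1567]
orientation: [-179.8, -0.1, -13.8]
force: [0.2, 1.1, -1.2]
opening: 0.0418
gripper_force: 7.7
```

>>> {"api": "play_rows", "payload": {
  "deltas": [
    [-0.0015,-0.025,0,0,0,0.01],
    [-0.0015,-0.045,0,0,0,0.018],
    [-0.0015,-0.05,0,0,0,0.018],
    [-0.0015,-0.05,0,0,0,0.018],
    [-0.0015,-0.05,0,0,0,0.018],
    [-0.0015,-0.05,0,0,0,0.018],
    [-0.0015,-0.05,0,0,0,0.018],
    [-0.0015,-0.05,0,0,0,0.018],
    [-0.0015,-0.05,0,0,0,0.018],
    [-0.0015,-0.045,0,0,0,0.018]
  ]
}}

```text
clock: 5.25
tool_pos: [0.5068, -0.1778, 0.1529]
orientation: [-179.9, 0.1, 17.2]
force: [0.7, 0.1, -0.5]
opening: 0.0418
gripper_force: 7.7
```

>>> {"api": "play_rows", "payload": {
  "deltas": [
    [0,0,0,0,0,0],
    [0,0,0,0,0,0],
    [0,0,0,0,0,0]
  ]
}}

```text
clock: 5.55
tool_pos: [0.5076, -0.1757, 0.1535]
orientation: [-180.0, 0.1, 17.1]
force: [0.7, 0.1, 0.2]
opening: 0.0416
gripper_force: 7.7
```

Run:
```python
from h import *
o=get_obs();m=camera_model("wrist");p,d=snapshot("wrist");print(o["tool_pos"],o["orientation"],o["clock"],o["opening"])
np.savez("pics/w3.npz",p=p,d=d,**m)
cv2.imwrite("pics/w3.png",cv2.resize(p,(800,600),interpolation=cv2.INTER_CUBIC))
```

```text
[ 0.50756637 -0.17572735  0.15346967] [-1.79957071e+02  8.08230953e-02  1.70827974e+01] 5.55 0.04158611786105827
```

View pics/w3.png

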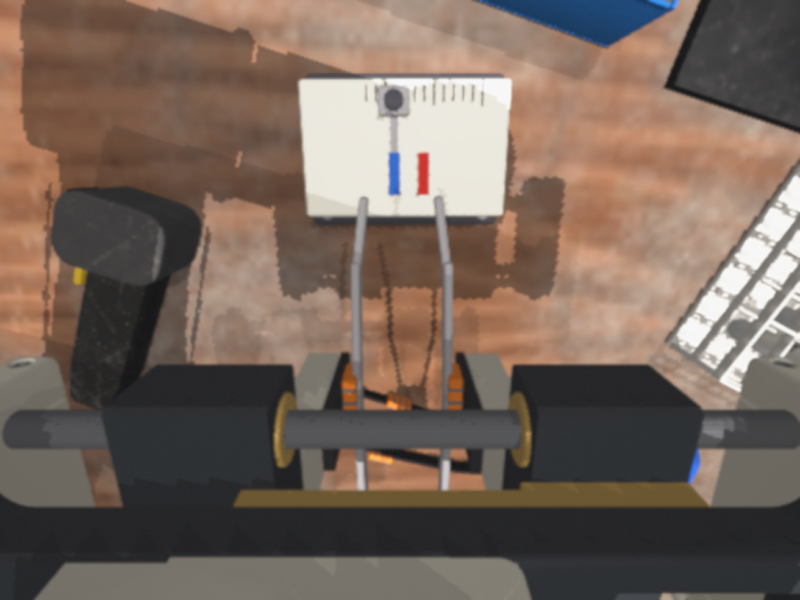

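The plate shows the blue bar at (394,174) and the red bar at (423,174), 800x600 scale. The tips are at (363,200) and (438,200), still high above and held level.

```bash
cat >> h.py <<'E'
def bars(m,p):
    hsv=cv2.cvtColor(p,cv2.COLOR_BGR2HSV);out=[]
    for ks in([((0,130,90),(7,255,255)),((173,130,90),(180,255,255))],[((100,130,80),(130,255,255))]):
        k=sum(cv2.inRange(hsv,*a) for a in ks)
        k[:, :150]=0;k[:,400:]=0;k[260:]=0;k[:60]=0
        c=max(cv2.findContours(k,0,2)[0],key=cv2.contourArea)
        mm=np.array(np.nonzero(cv2.drawContours(0*k,[c],-1,255,-1)));cen=mm.mean(1)[::-1]
        q=np.array([ray(m,u,v,.05)[:2] for v,u in mm.T]);s=np.linalg.svd(q-q.mean(0))[2][0];s*=np.sign(s[0])
        print(cen.round(1),mm.shape[1],"axis",np.degrees(np.arctan2(s[1],s[0])).round(2),"size",np.ptp((q-q.mean(0))@s),np.ptp((q-q.mean(0))@[-s[1],s[0]]))
        out.append(ray(m,*cen,.05)[:2])
    return out
E
python3 - <<'E'
from h import *
z=np.load("pics/w3.npz");p=z["p"];m=z
r,b=bars(m,p);d=b-r;print("red",r,"blue",b,"dist",np.hypot(*d)*1e3,"yaw",np.degrees(np.arctan2(-d[0],d[1])))
h=.153-.0008
t=[ray(m,u*.64,v*.64,h)[:2] for u,v in((363,200),(438,200))]
print("tips",t,np.hypot(*(t[0]-t[1])));tt=t[0]-t[1];print("yaw",np.degrees(np.arctan2(-tt[0],tt[1])),"need mid",(r+b)/2-(t[0]+t[1])/2)
k=(p.min(2)>170).astype(np.uint8);k[:30]=0;k[155:]=0;k[:,:150]=0;k[:,350:]=0
c=max(cv2.findContours(k,0,2)[0],key=cv2.contourArea)
for u in cv2.boxPoints(cv2.minAreaRect(c)):print(u,ray(m,*u,.0485).round(4))
E
```

```text
[270.5 110.7] 154 axis 17.96 size 0.020138646562014407 0.004238597970350715
[252.  110.6] 129 axis 16.96 size 0.02009390514834087 0.0034180173758389916
red [ 0.58291296 -0.16318948] blue [ 0.57840932 -0.14835968] dist 15.49857580509798 yaw 16.892927820860876
tips [array([ 0.57011213, -0.14290947]), array([ 0.57703515, -0.1654223 ])] 0.023553252776012636
yaw 17.093409861980366 need mid [ 0.00708751 -0.00160869]
[192.  50.] [ 0.6086 -0.0896  0.0485]
[327.  50.] [ 0.64   -0.1919  0.0485]
[327. 137.] [ 0.5764 -0.2167  0.0485]
[192. 137.] [ 0.5421 -0.105   0.0485]
```

>>> {"api": "play_rows", "payload": {
  "deltas": [
    [0.004,-0.001,0,0,0,0],
    [0.005,-0.001,-0.015,0,0,0],
    [0,0,-0.025,0,0,0],
    [0,0,-0.025,0,0,0],
    [0,0,-0.0205,0,0,0],
    [0,0,0,0,0,0],
    [0,0,0,0,0,0],
    [0,0,0,0,0,0]
  ],
  "gripper": -0.16
}}

```text
clock: 6.4
tool_pos: [0.516, -0.1777, 0.0866]
orientation: [180.0, -0.1, 17.1]
force: [0.1, 0.0, 0.1]
opening: 0.0372
gripper_force: 9.5
```

Run:
```python
from h import *
o=get_obs();m=camera_model("wrist");p,d=snapshot("wrist");print(o["tool_pos"],o["orientation"],o["clock"],o["opening"],o["gripper_force"])
np.savez("pics/w4.npz",p=p,d=d,**m)
bars(m,p)
cv2.imwrite("pics/w4.png",cv2.resize(p[60:240,140:380],(800,600),interpolation=cv2.INTER_CUBIC))
```

```text
[ 0.51603961 -0.17771373  0.08663717] [ 1.79971904e+02 -6.01632546e-02  1.71357924e+01] 6.4 0.03721891794365042 9.482185542583466
[267.7 124.6] 243 axis 14.38 size 0.020574889282048415 0.005361172764751024
[243.3 123.1] 204 axis 21.14 size 0.02058796859109236 0.005006369314407826
```

View pics/w4.png

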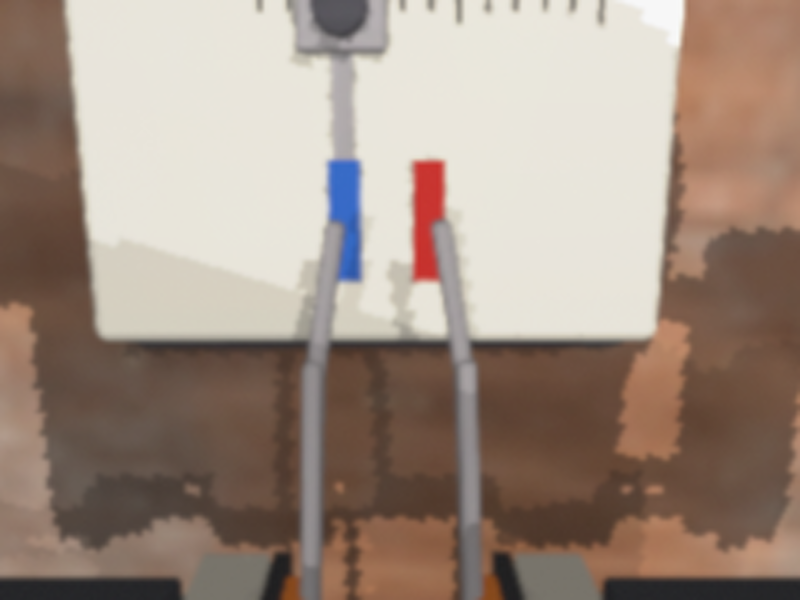

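The crop (scale 3.33, offset 140,60) shows blue at (345,220), red at (430,220), and tips at (336,224) and (441,224), still about 30 mm above the bars.

Run:
```python
from h import *
m=np.load("pics/w4.npz")
f=lambda u,v,h:ray(m,140+u/3.3333,60+v/3.3333,h)[:2]
b=f(345,220,.05);r=f(430,220,.05);yw=np.radians(17.1);R=np.array([[np.cos(yw),np.sin(yw)],[-np.sin(yw),np.cos(yw)]])
print("bars gap",(R@(b-r))*1e3,b,r)
tcp=np.array([.51604,-.17771])
for h in(.0825,.0866,.0896):
    l=f(336,224,h);q=f(441,224,h);print(h,"tip gap",R@(l-q)*1e3,"mid in tool",R@((l+q)/2-tcp)*1e3,"need gauge-frame",R@((b+r)/2-(l+q)/2)*1e3,"world",((b+r)/2-(l+q)/2)*1e3)
d=np.load("pics/w4.npz")["d"];print("depth z at tips");T=np.linalg.inv(m["world_to_cam"])
for u,v in((338,240),(441,240),(312,400),(467,400),(430,180),(250,250)):
    a,c=140+u/3.3333,60+v/3.3333;D=d[int(round(c)),int(round(a))];print((T@np.r_[(a-m["cx"])/m["fx"]*D,(c-m["cy"])/m["fy"]*D,D,1])[:3].round(4))
```

```text
bars gap [-1.27669144e-02  1.56843255e+01] [ 0.57826732 -0.14884978] [ 0.58289135 -0.163837  ]
0.0825 tip gap [-1.28791685e-02  1.57790608e+01] mid in tool [69.5955939   1.16582107] need gauge-frame [-1.62670191  0.27906748] world [-1.63684742 -0.21158522]
0.0866 tip gap [-1.25064200e-02  1.53223837e+01] mid in tool [69.89172135  1.15388481] need gauge-frame [-1.92282936  0.29100374] world [-1.9233937  -0.28725003]
0.0896 tip gap [-1.22336772e-02  1.49882297e+01] mid in tool [70.10839996  1.14515096] need gauge-frame [-2.13950798  0.29973759] world [-2.13306172 -0.34261453]
depth z at tips
[ 0.578  -0.1496  0.0855]
[ 0.5825 -0.1642  0.085 ]
[ 0.5538 -0.1526  0.0873]
[ 0.5609 -0.1753  0.0874]
[ 0.5896 -0.1617  0.0484]
[ 0.5674 -0.1332  0.0473]
```

>>> {"api": "play_rows", "payload": {
  "deltas": [
    [-0.0022,-0.0003,-0.008,0,0,0],
    [0,0,-0.012,0,0,0],
    [0,0,-0.008,0,0,0],
    [0,0,-0.005,0,0,0],
    [0,0,-0.003,0,0,0],
    [0,0,0,0,0,0],
    [0,0,0,0,0,0],
    [0,0,0,0,0,0]
  ]
}}

```text
clock: 7.25
tool_pos: [0.5138, -0.1781, 0.0574]
orientation: [180.0, -0.0, 17.1]
force: [-0.2, -1.1, -0.1]
opening: 0.0368
gripper_force: 9.5
```

Run:
```python
from h import *
o=get_obs();m=camera_model("wrist");p,d=snapshot("wrist");print(o["tool_pos"],o["orientation"],o["clock"],o["opening"],o["gripper_force"],o["force"])
np.savez("pics/w5.npz",p=p,d=d,**m)
cv2.imwrite("pics/w5.png",cv2.resize(p[60:240,140:380],(800,600),interpolation=cv2.INTER_CUBIC))
```

```text
[ 0.51376658 -0.17809022  0.05739766] [ 1.79989480e+02 -2.23051550e-02  1.71161499e+01] 7.25 0.03675875967324803 9.482101052999496 [-0.18783225 -1.13720053 -0.08804927]
```

View pics/w5.png

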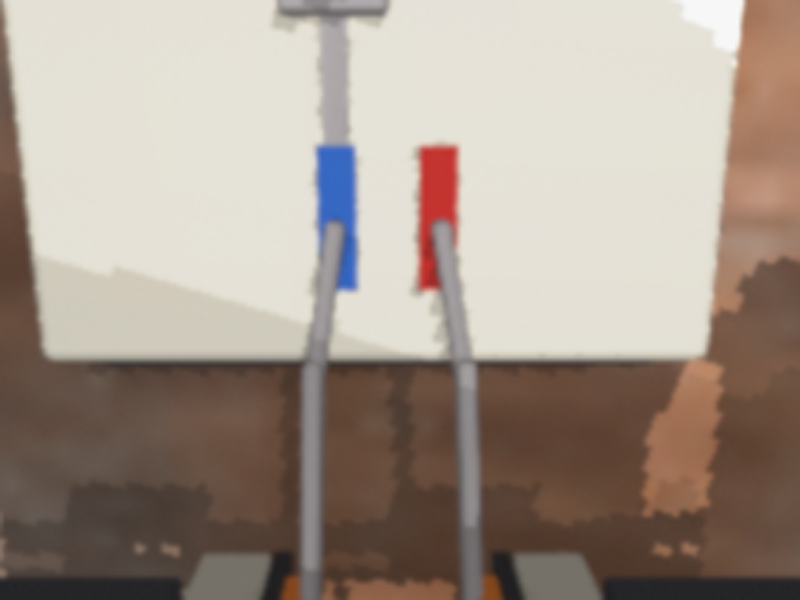

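Both tips stand over the bars: left tip (335,226) on blue 317–357, right tip (441,226) on red 419–458. Holding.

>>> {"api": "play_rows", "payload": {
  "deltas": [
    [0,0,0,0,0,0],
    [0,0,0,0,0,0],
    [0,0,0,0,0,0],
    [0,0,0,0,0,0],
    [0,0,0,0,0,0],
    [0,0,0,0,0,0],
    [0,0,0,0,0,0],
    [0,0,0,0,0,0],
    [0,0,0,0,0,0],
    [0,0,0,0,0,0]
  ]
}}

```text
clock: 8.3
tool_pos: [0.5135, -0.1781, 0.0571]
orientation: [-180.0, 0.0, 17.1]
force: [0.8, 0.3, -0.3]
opening: 0.0371
gripper_force: 9.5
```

>>> {"api": "play_rows", "payload": {
  "deltas": [
    [0,0,0,0,0,0],
    [0,0,0,0,0,0],
    [0,0,0,0,0,0],
    [0,0,0,0,0,0],
    [0,0,0,0,0,0],
    [0,0,0,0,0,0],
    [0,0,0,0,0,0],
    [0,0,0,0,0,0],
    [0,0,0,0,0,0],
    [0,0,0,0,0,0]
  ]
}}

```text
clock: 9.3
tool_pos: [0.5136, -0.1781, 0.0572]
orientation: [180.0, -0.0, 17.1]
force: [-0.1, -0.4, -0.3]
opening: 0.0372
gripper_force: 9.5
```

>>> {"api": "play_rows", "payload": {
  "deltas": [
    [0,0,0,0,0,0],
    [0,0,0,0,0,0],
    [0,0,0,0,0,0],
    [0,0,0,0,0,0],
    [0,0,0,0,0,0],
    [0,0,0,0,0,0],
    [0,0,0,0,0,0],
    [0,0,0,0,0,0],
    [0,0,0,0,0,0],
    [0,0,0,0,0,0]
  ]
}}

```text
clock: 10.3
tool_pos: [0.5136, -0.1781, 0.0572]
orientation: [180.0, -0.0, 17.1]
force: [0.1, 0.4, 0.4]
opening: 0.0367
gripper_force: 9.5
```

Run:
```python
from h import *
m=camera_model("wrist");p,d=snapshot("wrist");T=np.linalg.inv(m["world_to_cam"])
print(np.abs(p.astype(int)-np.load("pics/w5.npz")["p"])[60:220,140:380].mean())
for u,v in((334,236),(443,240),(336,180),(438,180),(200,200)):
    a,c=140+u/3.3333,60+v/3.3333;D=np.median(d[int(round(c))-1:int(round(c))+2,int(round(a))]);print((T@np.r_[(a-m["cx"])/m["fx"]*D,(c-m["cy"])/m["fy"]*D,D,1])[:3].round(4))
```

```text
0.963359375
[ 0.5758 -0.1493  0.0552]
[ 0.5801 -0.1648  0.0561]
[ 0.5833 -0.147   0.0488]
[ 0.5879 -0.1619  0.0485]
[ 0.5742 -0.1276  0.047 ]
```

```bash
python3 -c "
from plant import *
print(close_job())"
```

```text
the job is handed in; nothing more can be done
None
```

I handed the job in with the tweezers held squeezed in the air: left tip over the blue bar, right tip over the red bar, about 4 mm above the plate by my estimate, and steady for 3 s (clock 10.3 s); the interface gave no verdict back.

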